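Hang the station loudspeaker on its keyhole plate

ROBOT

A 7-joint arm with a two-finger parallel gripper is mounted at the origin on the work surface. World frame = base frame: x ahead of the robot, y to its left, z up, the work surface at z = 0. Lengths are in m, angles in rad, forces in N, time in s.
With the tool pointing down it reaches from about 0.4 to 0.75 m from the base axis. Payload 19.5 kg.
Tool frame: the origin (TCP) lies where the fingers leave the gripper's body, on its centre line; the fingertips stand 73 mm ahead of it and the grasp point (between the pads) lies 54 mm ahead of it; z points along the fingers, y is the line along which they close (so a half turn about z gives the same grasp; the last joint's range is limited). The gripper opens to 85 mm and grips with 20 to 120 N. Pads are 22 mm wide; open, the fingers measure 114 mm over their backs; the gripper's body (76 mm by 85 mm) begins 54 mm behind the grasp point. The pads swing forward as they close: fully open they stand 13 mm farther back than shut.
Start: joints at [1.228, 0.707, -0.028, 1.485, 0.022, 0.951, -0.075], TCP at [0.17, -0.549, 0.304] pointing down, gripper open.
Joint ranges: [-2.71, 2.71], [-0.32, 2.16], [-1.57, 1.52], [0, 2.45], [-1.46, 4.6], [0, 2.02], [-2.83, 2.83]. Speed limits (rad/s): [1.89, 1.89, 2.57, 2.57, 3.01, 3.01, 3.01].

INTERFACE

Orientations are given as a 3x3 rotation matrix whose columns are the frame's x, y, z axes.
In Python, from rig import sensors, get_image, camera_params, ctrl gives the robot as it stands.
- The arm moves only by the tool apply_moves, never from a script. Its argument "increments" is one flat list of numbers, 7 for each row, row after row: the shift along the tool's x, y, z in units of 50 mm (1.0 is 50 mm), then the turn, a rotation vector about the tool's x, y, z in degrees, then the opening, from 0 (shut) to 1 (fully open). A call has exactly 10 rows; each row shifts and turns the commanded pose from where the row before left it, along the tool's axes as they then stand; what a row does not reach is not made up. A row lasts 1/8 s, in which the tool goes at most 62.5 mm and 10.7 degrees, less where a joint would pass 70% of its speed; a pose out of reach is approached as far as the arm can. A call is refused whole if a number of a shift passes 1 or a number of a turn 10.7, either way. A call with a gripper value outside its range is refused whole. The fingers move at their own pace and stop on an object; "force" is the grip in N (left out, the last holds). Time passes only in rows, so rows that do not move let the fingers close, or fill a call up. It gives the time, the measured TCP pose, the force, the opening and the grip force at its end, in the units of the state.
- sensors.sense(): the state, without advancing time (a new reading comes with each control period).
- get_image(name): name is "scene" or "top" or "wrist"; returns the picture (400x640x3 uint8, red, green, blue); there is no depth.
- camera_params(name): a dict with "camera_matrix" (3x3 intrinsics, pixels), "camera_from_world" (4x4, takes a point from world to camera coordinates). Camera axes: x right, y up, looking along -z (the intrinsics and any distortion apply to the point x, -y, -z); pixel columns grow to the right and rows downward; lengths in m; the calibration is good to about 2 mm. A picture is of the moment at which its call begins: read the wrist's pose just before it. camera_params takes no time and is no camera call; for the wrist camera it gives the pose at the moment of the call.
- ctrl.sign_off(): hands the job in; it is judged then, once.
The state is a dict: "clock": time; "joint_positions": joint angles; "joint_velocities": joint speeds; "tau": joint torques, N m; "ee_pos": TCP position; "tool_rot": TCP orientation; "wrist_force": force on the tool from outside, world axes, zero at the start; "wrist_torque": the same for the moment, N m; "grip_width": finger opening in m; "grasp_force": force on a finger pad.
Only numpy, scipy, OpenCV 4.12 (cv2) and the standard library are available. Lean on these libraries where they do the work, as an engineer would, in place of code of your own. Each camera call takes 0.05 s, during which the arm holds its last target. There are 200 camera calls.

TASK

Hang the small grey loudspeaker on the upright plywood board: slip the keyhole in its mounting plate over the big screw head, then draw it down until the screw sits home at the top end of the slot, and let go so that it hangs upright and still. Leave the mug, the coil, the screwdriver and the blue wattmeter where they are.

Things in the scene. Friction and masses are not known exactly. Their poses are not given: they have to be found in the camera images.
- speaker: Loudspeaker on a bare aluminium mounting plate, 0.35-0.65 kg, standing upright on the table. Origin: middle of the bottom edge of the plate's back; z up, +x out of the back (to the board once hung), y along the width. Plate 100 wide, x -5 to 0, 170 tall. Grey box with round grille before its lower part: x -65 to -5, 100 wide, z 0 to 70. Keyhole above the box, grip bar at the top.
- grip_bar (a point): On the speaker: middle of the black grip bar that stands out forwards at the plate's top, at (-35, 0, 155) mm in the speaker's frame. Bar: x -65 to -5, 24 wide in y, z 143 to 170. The speaker's centre of mass lies about 28 in front of the plate's back and 65 up.
- keyhole_entry (a point): On the speaker: centre of the keyhole's entry hole, mid plate thickness, at (-2.5, 0, 92) mm in the speaker's frame. Hole 30 across with cut corners, right through the plate, open in front; it narrows upwards by 45 degree flanks into a slot 12 wide whose top edge is at z 126.
- slot_end (a point): On the speaker: where the axis of the screw's shank comes when it is home at the top end of the slot, mid plate thickness; at (-2.5, 0, 122) mm in the speaker's frame, 30 mm above the entry centre.
- board: Fixed upright plywood board on a foot, 180 wide (y), 20 thick, 215 tall, one screw in its front. Origin: middle of the bottom edge of its front face, on the table; z up; the front faces -x of its frame, foot and braces are behind. A hung speaker has the board's yaw and its underside is about 60 above the table; for the entry to pass over the head the underside is at about 90.
- screw (a point): On the board: axis of the screw, halfway along its shank, at (-5, 0, 182) mm in the board's frame. The steel screw stands out level: shank 8 diameter, 10 long from board to underside of head; head 20 diameter, 6 thick, its face 16 off the board. The speaker's plate belongs between board and head.
- mug: White mug, 80 diameter, 90 tall, handle at one side; origin at the centre of its underside. Bystander.
- coil: Copper coil on a wooden base with white insulators, base 90 x 170, 95 tall overall; origin at the centre of its underside, coil along its y. Bystander.
- screwdriver: Wooden-handled screwdriver 190 long, lying along its x. Bystander.
- wattmeter: Blue metal box 110 x 160 x 80 tall with a dial and a knob on top; origin at the centre of its underside. Bystander.
Not all that is in view belongs to the job. What is shaped like the speaker but green is not meant.

How it is judged:
On the way, in this order (a step that is already met when the one before it is completed fails the run):
1. the loudspeaker is lifted off the table (height (world z) of speaker above 0.03 m and distance between keyhole_entry and screw above 0.03 m), for 0.1 s.
2. the screw head has passed through the keyhole's entry (distance between keyhole_entry and screw below 0.012 m), for 0.05 s.
At the end, for the whole second after the job is handed in: The loudspeaker hangs on the board's screw with the plate behind the head and the shank within 7 mm of the slot's top end position, less than 0.12 rad (7 degrees) from upright, at rest and released; mug, coil, screwdriver and wattmeter are each within 30 mm of where they started (distance between slot_end and screw below 0.007 m and angle between speaker's own z axis and vertical below 0.12 rad and contact force between speaker and board above 1 N and linear speed of speaker below 0.02 m/s and angular speed of speaker below 0.2 rad/s and distance of each of mug, coil, screwdriver, wattmeter from where it was at the start of the episode below 0.03 m); the robot touches nothing.
It fails at once if a bystander is knocked more than 30 mm from its place (distance of any of mug, coil, screwdriver, wattmeter from where it was at the start of the episode above 0.03 m).
It also fails if it takes over 48 s, if anything falls off the work surface, if the arm or the gripper's body presses on something with over 40 N, if the wrist force passes 120 N, or if a joint passes its speed limit or range.

## Working session

There is one attempt and no reset: what is moved stays moved. The work goes in short steps, Python scripts to look and compute and a tool call to move; the robot and the scene stay as the last step left them, time stands still between calls to the robot, and variables do not carry over. Pictures are saved under pics/ and viewed, at most 10 in all, crops included, and the job is handed in when it is done.

Besides the shell and the picture viewer there is one more tool, called after "Emit:" as name(argument=value, ...) on one line, values as JSON. apply_moves: Moves the arm, as the interface text tells. Its arguments: {"type":"object","properties":{"increments":{"type":"array"},"force":{"type":"number"}},"required":["increments"]}

```bash
mkdir -p pics; ls; python3 - <<'E'
from rig import sensors,get_image,camera_params
import cv2
s=sensors.sense();print(s)
for n in("scene","top"):
    cv2.imwrite(f"pics/{n}0.png",get_image(n)[:,:,::-1]);print(n,camera_params(n))
E
```

```text
pics
{'clock': 0.0, 'joint_positions': array([ 1.22829438,  0.70704951, -0.02758957,  1.48499063,  0.02195433,
        0.9508855 , -0.07553115]), 'joint_velocities': array([ 0.00201872, -0.00063379, -0.00015265,  0.00015322, -0.00174102,
       -0.00029584,  0.00117906]), 'tau': array([-1.60593104e-04, -8.83204651e+01,  1.23450950e+00, -2.36167538e+01,
        1.69001642e-02,  6.49918235e-03,  1.27476114e-04]), 'ee_pos': array([ 0.17031016, -0.54901168,  0.30346034]), 'tool_rot': array([[ 9.55122472e-01,  2.96211010e-01, -3.18022392e-04],
       [ 2.96211180e-01, -9.55121967e-01,  9.81956177e-04],
       [-1.28839424e-05, -1.03209020e-03, -9.99999467e-01]]), 'wrist_force': array([-0.50389928, -0.47487137, -0.43270697]), 'wrist_torque': array([-0.01622088,  0.05115353, -0.0218199 ]), 'grasp_force': 0.0, 'grip_width': 0.0853081770551762}
scene {'camera_matrix': array([[488.28435246,   0.        , 313.96440677],
       [  0.        , 488.28435246, 207.20210721],
       [  0.        ,   0.        ,   1.        ]]), 'camera_from_world': array([[ 0.05395999,  0.99831255, -0.02145621,  0.10085827],
       [-0.64461345,  0.05123637,  0.76278984,  0.22124584],
       [ 0.76260201, -0.02732917,  0.64629041, -1.726757  ],
       [ 0.        ,  0.        ,  0.        ,  1.        ]])}
top {'camera_matrix': array([[463.80952385,   0.        , 318.10382666],
       [  0.        , 463.80952385, 193.92396333],
       [  0.        ,   0.        ,   1.        ]]), 'camera_from_world': array([[-0.01749583, -0.99978039,  0.01153562, -0.10594672],
       [ 0.99096082, -0.01580441,  0.13321741, -0.49410068],
       [-0.13300584,  0.0137621 ,  0.9910197 , -1.35481131],
       [ 0.        ,  0.        ,  0.        ,  1.        ]])}
```

View pics/scene0.png

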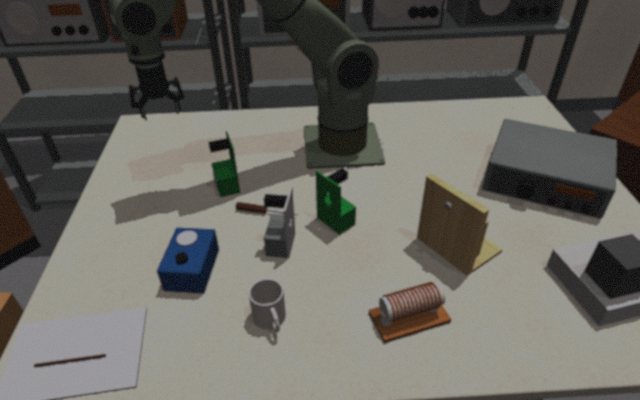

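View pics/top0.png

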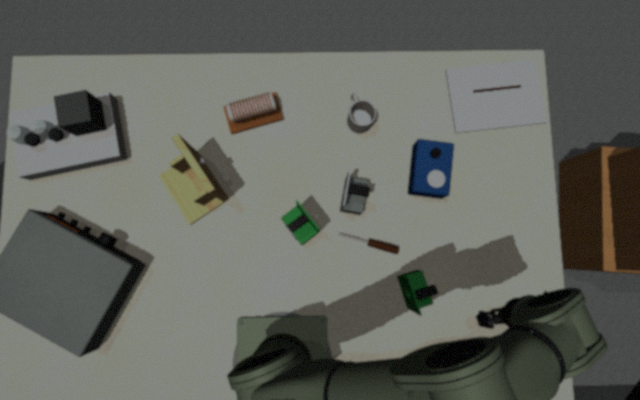

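The scene view shows the board at about (455,225) with its screw at (448,205). The top view shows it at about (198,180). Three things are speaker-shaped: grey at scene (281,222) / top (355,191), green at scene (226,165), and green at scene (336,203). The grey one fits the description, so I'll confirm it in an enlarged crop.

```bash
python3 - <<'E'
import cv2,numpy as np
s=cv2.imread("pics/scene0.png");t=cv2.imread("pics/top0.png")
def c(im,x,y,w=80,h=60):return cv2.resize(im[y:y+2*h//2*1+0+h-h,x:x+w] if 0 else im[y:y+h,x:x+w],(400,300),interpolation=cv2.INTER_CUBIC)
a=np.vstack([np.hstack([c(s,240,182,100,75),c(s,410,170,133,100)]),np.hstack([c(t,320,155,80,60),c(t,150,130,120,90)])])
cv2.imwrite("pics/crop1.png",cv2.convertScaleAbs(a,alpha=1.5))
E
```

```text
(no output)
```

View pics/crop1.png

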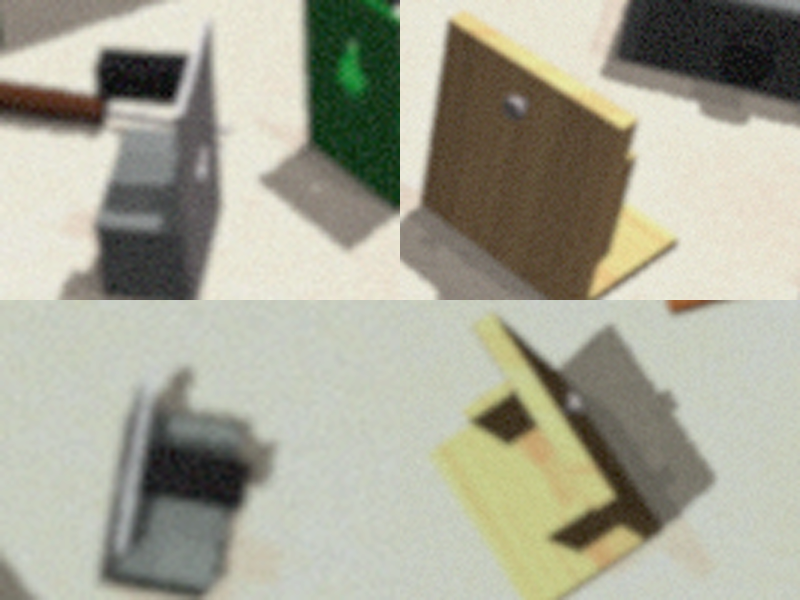

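The crop confirms it: the grey box with a bare plate and black bar is the target, with its plate back to the left in the top view. Its bar spans about crop (150–245, 445–505). The board's front faces right and up in the top view, with the screw head at crop (575,402) in the top view and (516,107) in the scene view. Next I fit both poses.

```bash
cat >h.py <<'E'
import numpy as np,cv2
from rig import sensors,get_image,camera_params
from scipy.optimize import least_squares
def proj(cp,P):
    P=np.atleast_2d(P);T=cp["camera_from_world"];c=P@T[:3,:3].T+T[:3,3];c=c*[1,-1,-1]
    u=c@cp["camera_matrix"].T;return u[:,:2]/u[:,2:]
def pose(p,P,z=0):
    c,s=np.cos(p[2]),np.sin(p[2]);P=np.atleast_2d(P)/1000
    return P@np.array([[c,s,0],[-s,c,0],[0,0,1]])+[p[0],p[1],z]
def fit(obs,p0):
    cps={n:camera_params(n) for n in set(o[0] for o in obs)}
    f=lambda p:np.concatenate([(proj(cps[n],pose(p,P))[0]-uv) for n,P,uv in obs])
    r=least_squares(f,p0,loss="soft_l1");return r.x,f(r.x).reshape(-1,2)
E
python3 - <<'E'
from h import *
S=lambda x,y:np.array([240+x/4,182+y/4]);SB=lambda x,y:np.array([410+x/3.008,170+y/3]);T=lambda x,y:np.array([320+x/5,155+y/5]);TB=lambda x,y:np.array([150+x/3.333,130+y/3.333])
sp=[("top",(-2,-50,170),T(146,387)),("top",(-2,50,170),T(122,552)),("top",(-65,-12,170),T(248,460)),("top",(-65,12,170),T(240,505)),
("scene",(-2,50,170),S(210,22)),("scene",(0,-50,0),S(195,300)),("scene",(0,50,0),S(218,205)),("scene",(-65,12,170),S(98,50)),("scene",(-65,-50,70),S(102,222))]
bd=[("top",(0,-90,215),TB(497,318)),("top",(0,90,215),TB(617,495)),("top",(-13,0,182),TB(575,402)),
("scene",(0,90,215),SB(449,20)),("scene",(0,-90,215),SB(622,127)),("scene",(0,90,0),SB(423,207)),("scene",(-13,0,182),SB(516,107))]
for o,p0 in((sp,(.5,-.15,1.6)),(bd,(.5,.2,2.2))):
    p,r=fit(o,p0);print(p.round(4));print(r.round(1))
E
```

```text
[ 0.3328 -0.1841  1.3775]
[[  0.7  -4.7]
 [ -0.8  -0.4]
 [  1.3  -1.1]
 [  1.4  -1.1]
 [ -0.8 -36. ]
 [  0.6 -37.9]
 [  0.6 -35.6]
 [  2.8 -36.8]
 [  0.1 -38.5]]
[0.5769 0.5205 1.8835]
[[-232.6 -100.7]
 [-250.7  -89.9]
 [-236.2  -93.1]
 [  -0.6   -6.8]
 [  -0.6    1. ]
 [ -15.2   -6.7]
 [  -4.6   -3.3]]
```

```bash
python3 - <<'E'
from h import *
S=lambda x,y:np.array([240+x/4,182+y/4]);SB=lambda x,y:np.array([410+(x-400)/3.008,170+y/3]);T=lambda x,y:np.array([320+x/5,155+(y-300)/5]);TB=lambda x,y:np.array([150+(x-400)/3.333,130+(y-300)/3.333])
sp=[("top",(-2,-50,170),T(146,387)),("top",(-2,50,170),T(122,552)),("top",(-65,-12,170),T(248,460)),("top",(-65,12,170),T(240,505)),
("scene",(-2,50,170),S(210,22)),("scene",(0,-50,0),S(195,300)),("scene",(0,50,0),S(218,205)),("scene",(-65,12,170),S(98,50)),("scene",(-65,-50,70),S(102,222))]
bd=[("top",(0,-90,215),TB(497,318)),("top",(0,90,215),TB(617,495)),("top",(-13,0,182),TB(575,402)),
("scene",(0,90,215),SB(449,20)),("scene",(0,-90,215),SB(622,127)),("scene",(0,90,0),SB(423,207)),("scene",(-13,0,182),SB(516,107))]
for o,p0,q in((sp,(.5,-.15,1.6),(-35,0,155)),(bd,(.5,.2,2.2),(-5,0,182))):
    p,r=fit(o,p0);print(p.round(4),pose(p,q));print(r.round(1).tolist())
E
```

```text
[ 0.4901 -0.1868  1.3978] [[ 0.48410014 -0.22128855  0.155     ]]
[[-0.2, -2.7], [-0.8, 0.4], [0.3, -0.0], [0.7, -0.4], [-1.1, -2.4], [0.9, 1.1], [0.7, -0.6], [0.4, -1.7], [-1.9, 0.1]]
[0.5615 0.2072 2.1527] [[0.56426164 0.2030534  0.182     ]]
[[-1.8, -2.7], [-0.9, 0.0], [0.3, -0.4], [-0.4, -1.4], [0.5, 0.2], [-1.5, -1.6], [-0.8, 0.1]]
```

Emit:
apply_moves(increments=[0.8, -0.44, 0, 0, 0, 0, 1, 0.8, -0.44, 0, 0, 0, 0, 1, 0.8, -0.44, 0, 0, 0, 0, 1, 0.8, -0.44, 0, 0, 0, 0, 1, 0.8, -0.44, 0, 0, 0, 0, 1, 0.8, -0.44, 0, 0, 0, 0, 1, 0.8, -0.44, 0, 0, 0, 0, 1, 0.8, -0.44, 0, 0, 0, 0, 1, 0.8, -0.44, 0, 0, 0, 0, 1, 0.74, -0.44, 0, 0, 0, 0, 1])

```text
clock: 1.35
ee_pos: [0.4853, -0.2201, 0.3037]
tool_rot: [[0.955, 0.297, -0.0], [0.297, -0.955, 0.0], [-0.0, -0.0, -1.0]]
wrist_force: [-0.8, -1.5, -0.2]
grip_width: 0.0857
grasp_force: 0.0
```

Emit:
apply_moves(increments=[0, 0, 0, 0, 0, -9, 1, 0, 0, 0, 0, 0, -9, 1, 0, 0, 0, 0, 0, -9, 1, 0, 0, 0, 0, 0, -9, 1, 0, 0, 0, 0, 0, -9, 1, 0, 0, 0, 0, 0, -9, 1, 0, 0, 0, 0, 0, -8.9, 1, 0, 0, 0, 0, 0, 0, 1, 0, 0, 0, 0, 0, 0, 1, 0, 0, 0, 0, 0, 0, 1])

```text
clock: 2.6
ee_pos: [0.4844, -0.2213, 0.3039]
tool_rot: [[0.173, 0.985, -0.0], [0.985, -0.173, 0.0], [0.0, -0.0, -1.0]]
wrist_force: [0.9, -0.0, 0.6]
grip_width: 0.0856
grasp_force: 0.0
```

```bash
python3 - <<'E'
from h import *
s=sensors.sense();print(s["clock"],s["ee_pos"],s["tool_rot"].round(3),s["joint_positions"].round(2),s["wrist_force"])
cp=camera_params("wrist");im=get_image("wrist")
print(cp)
print(proj(cp,pose((.4901,-.1868,1.3978),[(-65,12,170),(-65,-12,170),(-5,12,170),(-5,-12,170),(0,50,170),(0,-50,170)])).round(1))
cv2.imwrite("pics/w1.png",cv2.convertScaleAbs(im[:,:,::-1],alpha=1.4))
E
```

```text
2.6 [ 0.48435946 -0.22133138  0.30387601] [[ 0.173  0.985 -0.   ]
 [ 0.985 -0.173  0.   ]
 [ 0.    -0.    -1.   ]] [ 0.52  0.65 -0.29  1.64  0.22  0.89 -0.02] [ 0.87260137 -0.01048132  0.55894277]
{'camera_matrix': array([[310.99843641,   0.        , 321.2627719 ],
       [  0.        , 310.99843641, 200.06924052],
       [  0.        ,   0.        ,   1.        ]]), 'camera_from_world': array([[ 9.84742513e-01, -1.74017749e-01,  8.15863110e-05,
        -5.15474618e-01],
       [ 1.67461181e-01,  9.47512107e-01, -2.72355576e-01,
         1.63220461e-01],
       [ 4.73174003e-02,  2.68213777e-01,  9.62196671e-01,
        -3.43699644e-01],
       [ 0.00000000e+00,  0.00000000e+00,  0.00000000e+00,
         1.00000000e+00]])}
[[304.4 256.2]
 [337.6 256.1]
 [302.9 174.5]
 [338.7 174.4]
 [245.7 167.2]
 [395.9 166.9]]
```

View pics/w1.png

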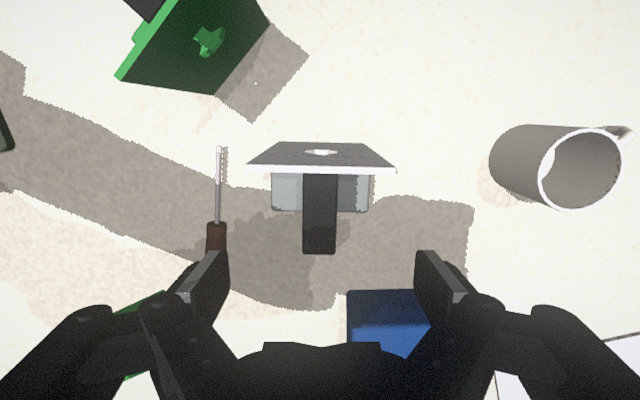

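The wrist view shows the grey speaker centred: its plate's top edge runs (247,165) to (396,171) and the bar ends at (303–336, 254), close to the prediction. The edge looks tilted about 2°, so I'll refine that numerically.

```bash
python3 - <<'E'
from h import *
im=cv2.imread("pics/w1.png");g=cv2.cvtColor(im,6)
for x in(255,270,285,300,320,340,355,370,385): print(x,g[140:182:1,x].tolist()[14:40])
for y in(195,215,235): print(y,g[y,296:346].tolist())
print(g[244:262,320].tolist())
E
```

```text
255 [249, 250, 223, 157, 126, 126, 128, 127, 127, 116, 197, 255, 248, 249, 248, 246, 247, 249, 247, 246, 247, 244, 247, 246, 244, 247]
270 [121, 118, 134, 124, 130, 125, 127, 122, 121, 121, 176, 237, 249, 249, 247, 248, 248, 248, 224, 183, 185, 183, 205, 230, 226, 224]
285 [127, 127, 125, 130, 127, 125, 130, 126, 130, 122, 136, 209, 253, 248, 245, 249, 249, 249, 223, 170, 167, 166, 170, 167, 167, 179]
300 [124, 129, 123, 125, 127, 126, 128, 127, 126, 125, 116, 200, 254, 247, 249, 247, 246, 249, 236, 195, 167, 170, 168, 172, 169, 166]
320 [221, 136, 118, 127, 130, 126, 126, 126, 126, 120, 116, 150, 220, 249, 250, 248, 246, 248, 255, 215, 61, 77, 78, 83, 75, 87]
340 [131, 126, 127, 127, 126, 132, 129, 123, 130, 124, 117, 115, 197, 252, 246, 248, 246, 246, 249, 221, 126, 108, 105, 113, 103, 109]
355 [130, 129, 127, 131, 129, 133, 126, 123, 127, 124, 124, 119, 176, 239, 248, 248, 248, 248, 251, 241, 186, 102, 115, 109, 112, 105]
370 [134, 134, 130, 130, 128, 133, 129, 127, 127, 129, 127, 121, 156, 224, 252, 249, 247, 248, 249, 251, 216, 120, 133, 129, 136, 145]
385 [248, 248, 247, 248, 2
[... 151 characters left out ...]
, 70, 74, 73, 70, 80, 71, 69, 77, 72, 79, 77, 74, 73, 75, 71, 77, 72, 72, 76, 74, 79, 75, 74, 76, 77, 70, 70, 72, 74, 72, 76, 66, 65, 79, 116, 119, 114, 117, 113, 118, 118, 111]
215 [143, 143, 141, 146, 146, 143, 106, 51, 61, 71, 72, 64, 64, 65, 64, 70, 68, 65, 63, 65, 68, 64, 70, 66, 66, 65, 65, 70, 68, 69, 60, 66, 65, 65, 71, 63, 64, 62, 66, 54, 90, 159, 155, 152, 158, 160, 160, 158, 163, 162]
235 [145, 148, 146, 147, 149, 143, 72, 46, 45, 59, 48, 55, 49, 51, 50, 49, 56, 57, 48, 54, 50, 49, 60, 56, 56, 49, 57, 50, 54, 54, 58, 58, 51, 52, 52, 51, 53, 50, 56, 72, 127, 147, 144, 140, 140, 140, 144, 145, 144, 146]
[48, 50, 58, 53, 52, 49, 50, 51, 52, 39, 103, 155, 165, 157, 157, 159, 160, 162]
```

Emit:
apply_moves(increments=[0.08, -0.02, 0, 0, 0, 1.2, 1, 0, 0, 0.32, 0, 0, 0, 1, 0, 0, 0.4, 0, 0, 0, 1, 0, 0, 0.4, 0, 0, 0, 1, 0, 0, 0.4, 0, 0, 0, 1, 0, 0, 0.3, 0, 0, 0, 1, 0, 0, 0.12, 0, 0, 0, 1, 0, 0, 0, 0, 0, 0, 1, 0, 0, 0, 0, 0, 0, 0.6, 0, 0, 0, 0, 0, 0, 0.4], force=60)

```text
clock: 3.9
ee_pos: [0.4842, -0.2174, 0.2073]
tool_rot: [[0.192, 0.981, 0.001], [0.981, -0.192, -0.0], [-0.0, 0.001, -1.0]]
wrist_force: [-0.3, 0.5, -0.0]
grip_width: 0.0515
grasp_force: 0.0
```

Emit:
apply_moves(increments=[0, 0, 0, 0, 0, 0, 0.3, 0, 0, 0, 0, 0, 0, 0.2, 0, 0, 0, 0, 0, 0, 0, 0, 0, 0, 0, 0, 0, 0, 0, 0, 0, 0, 0, 0, 0, 0, 0, 0, 0, 0, 0, 0, 0, 0, 0, 0, 0, 0, 0, 0, 0, 0, 0, 0, 0, 0, 0, 0, 0, 0, 0, 0, 0, 0, 0, 0, 0, 0, 0, 0], force=60)

```text
clock: 5.15
ee_pos: [0.4839, -0.2174, 0.2071]
tool_rot: [[0.192, 0.981, -0.0], [0.981, -0.192, -0.0], [-0.0, -0.0, -1.0]]
wrist_force: [-1.9, 0.4, 5.0]
grip_width: 0.0231
grasp_force: 59.2
```

Emit:
apply_moves(increments=[0, 0, -0.1, 0, 0, 0, 0, 0, 0, -0.3, 0, 0, 0, 0, 0, 0, -0.5, 0, 0, 0, 0, 0, 0, -0.5, 0, 0, 0, 0, 0, 0, -0.5, 0, 0, 0, 0, 0, 0, -0.5, 0, 0, 0, 0, 0, 0, -0.5, 0, 0, 0, 0, 0, 0, -0.5, 0, 0, 0, 0, 0, 0, -0.3, 0, 0, 0, 0, 0, 0, -0.1, 0, 0, 0, 0])

```text
clock: 6.4
ee_pos: [0.484, -0.2173, 0.3976]
tool_rot: [[0.192, 0.981, 0.001], [0.981, -0.192, -0.0], [-0.0, 0.001, -1.0]]
wrist_force: [0.2, -1.2, -4.1]
grip_width: 0.0233
grasp_force: 59.4
```

Emit:
apply_moves(increments=[0.35, 0.07, 0, 0, 0, 0, 0, 0.75, 0.16, 0, 0, 0, 0, 0, 0.8, 0.17, 0, 0, 0, 0, 0, 0.8, 0.17, 0, 0, 0, 0, 0, 0.8, 0.17, 0, 0, 0, 0, 0, 0.8, 0.17, 0, 0, 0, 0, 0, 0.8, 0.17, 0, 0, 0, 0, 0, 0.8, 0.16, 0, 0, 0, 0, 0, 0.75, 0.14, 0, 0, 0, 0, 0, 0.37, 0.09, 0, 0, 0, 0, 0])

```text
clock: 7.65
ee_pos: [0.6235, 0.1163, 0.3958]
tool_rot: [[0.189, 0.982, -0.002], [0.982, -0.189, 0.001], [0.001, -0.002, -1.0]]
wrist_force: [-0.2, -0.7, -3.7]
grip_width: 0.023
grasp_force: 59.3
```

Emit:
apply_moves(increments=[0, 0, 0, 0, 0, -3, 0, 0, 0, 0, 0, 0, -6, 0, 0, 0, 0, 0, 0, -7, 0, 0, 0, 0, 0, 0, -7, 0, 0, 0, 0, 0, 0, -7, 0, 0, 0, 0, 0, 0, -7, 0, 0, 0, 0, 0, 0, -5, 0, 0, 0, 0, 0, 0, -2.4, 0, 0, 0, 0, 0, 0, 0, 0, 0, 0, 0, 0, 0, 0, 0])

```text
clock: 8.9
ee_pos: [0.6235, 0.1133, 0.3968]
tool_rot: [[-0.549, 0.836, -0.0], [0.836, 0.549, 0.0], [0.0, -0.0, -1.0]]
wrist_force: [0.8, -0.2, -3.8]
grip_width: 0.0236
grasp_force: 59.5
```

```bash
python3 - <<'E'
from h import *
s=sensors.sense();print(s["clock"],s["ee_pos"],s["tool_rot"].round(3).tolist(),s["joint_positions"].round(2),s["wrist_force"],s["grip_width"])
b=(.5615,.2072,2.1527)
cp=camera_params("wrist");im=get_image("wrist")
print(proj(cp,pose(b,[(0,90,215),(0,-90,215),(20,90,215),(20,-90,215),(-13,0,182)])).round(1))
cv2.imwrite("pics/w2.png",cv2.convertScaleAbs(im[:,:,::-1],alpha=1.4))
E
```

```text
8.9 [0.6235156  0.11325989 0.39678196] [[-0.549, 0.836, -0.0], [0.836, 0.549, 0.0], [0.0, -0.0, -1.0]] [-0.05  0.76 -0.47  1.05  0.32  1.4   0.12] [ 0.83108235 -0.22992976 -3.84123308] 0.023560293952459618
[[199.   52.9]
 [440.4  52.3]
 [196.1  22.9]
 [443.2  22.4]
 [319.9  76.2]]
```

View pics/w2.png

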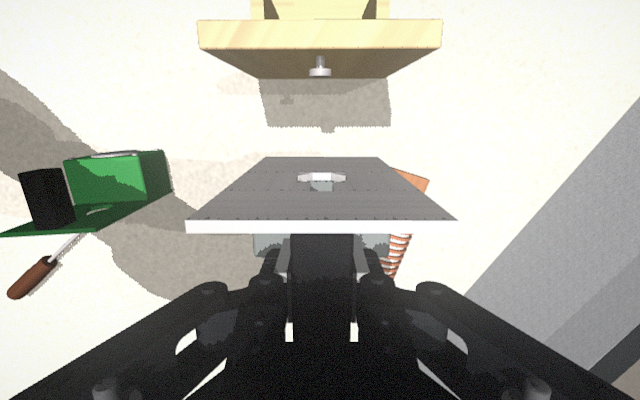

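The wrist view shows the board's front top edge at about row 48, columns 199–441, with the screw head at (320,72). The held plate's top back edge is at row 220, columns 187–457, with the keyhole at (322,178). I'll measure both edges precisely and fit.

```bash
python3 - <<'E'
from h import *
im=cv2.imread("pics/w2.png");g=cv2.cvtColor(im,6).astype(float)
def edge(xs,y0,y1):
    v=[]
    for x in xs:
        col=cv2.GaussianBlur(g[y0:y1,x-2:x+3].mean(1)[:,None],(1,3),0)[:,0]; d=np.abs(np.diff(col)); k=d.argmax();v.append(y0+k+.5)
    f=np.polyfit(xs,v,1);print("row@320",np.polyval(f,320).round(2),"slope deg",np.degrees(np.arctan(f[0])).round(2),"rms",np.std(v-np.polyval(f,xs)).round(2))
edge(np.arange(215,300,5).tolist()+np.arange(345,430,5).tolist(),38,58) # board front top
edge(np.arange(215,425,5),12,30) # back top
edge(np.arange(205,440,5),212,227) # plate back top
edge(np.arange(205,250,4).tolist()+np.arange(395,440,4).tolist(),227,238)
edge(np.arange(275,375,5),150,163) # plate back bottom
def ends(y):
    r=g[y];d=np.diff(r);print(y,[(i,int(d[i])) for i in range(170,470) if abs(d[i])>25])
for y in(34,44,72,74,224,228,190,175): ends(y)
E
```

```text
row@320 48.35 slope deg -0.05 rms 1.33
row@320 18.51 slope deg -0.3 rms 0.96
row@320 219.61 slope deg 0.14 rms 0.26
row@320 233.24 slope deg 0.3 rms 0.72
row@320 156.5 slope deg -0.0 rms 0.0
34 [(442, 39)]
44 []
72 [(243, -31), (244, -35), (245, -51), (308, 34), (309, 38), (330, -44), (393, 55), (394, 44)]
74 [(248, -43), (249, -52), (308, 43), (309, 28), (330, -38), (389, 49), (390, 48)]
224 [(184, 57), (185, 34)]
228 [(184, 42), (185, 71)]
190 [(171, 32), (172, 64), (173, 47), (174, 32), (221, -27), (222, -45), (223, -29), (317, 41), (331, -37), (419, 36), (424, 30), (425, 49)]
175 [(170, 53), (241, -48), (242, -30), (297, 34), (330, -32), (345, -27), (416, 43), (417, 31)]
```

```bash
python3 - <<'E'
from h import *
s=sensors.sense();R=s["tool_rot"];t=s["ee_pos"];cp=camera_params("wrist")
w=lambda P:np.atleast_2d(P)@R.T+t
# speaker in tool frame: (ox,oy,oz)=origin, pitch a ; points (x,y,z)->(ox+x, oy-y, oz-z)
obs=[((0,-.05,.17),(457,219.9)),((0,0,.17),(np.nan,219.6)),((0,0,0),(np.nan,156.5)),((0,0,.09),(321.5,np.nan)),((0,.05,0.17),(186.5,219.3))]
def f(p):
    r=[]
    for (x,y,z),uv in obs:
        c,sn=np.cos(p[3]),np.sin(p[3]); X=c*x+sn*(z-.155);Z=-sn*x+c*(z-.155)+.155
        r.append(proj(cp,w((p[0]+X,p[1]-y,p[2]-Z)))[0]-np.array(uv))
    r=np.concatenate(r);return r[~np.isnan(r)]
r=least_squares(f,(.0325,0,.207,0));print("spk in tool",r.x.round(4),r.fun.round(1))
b=(.5615,.2072,2.1527)
def fb(p):
    q=(b[0]+p[0]*np.cos(b[2])-p[1]*np.sin(b[2]),b[1]+p[0]*np.sin(b[2])+p[1]*np.cos(b[2]),b[2])
    u=proj(cp,pose(q,[(0,0,215),(20,0,215),(-16,0,192)]));h=proj(cp,pose(q,[(-16,10,182),(-16,-10,182)]))
    return np.array([u[0,1]-48.35,u[1,1]-18.5,h[:,0].mean()-319.6])
r=least_squares(fb,(0,0));print("board shift (bx,by)",r.x.round(4),r.fun.round(1))
q=(b[0]+r.x[0]*np.cos(b[2])-r.x[1]*np.sin(b[2]),b[1]+r.x[0]*np.sin(b[2])+r.x[1]*np.cos(b[2]),b[2])
print("board",q); sc=pose(q,(-5,0,182))[0]; print("screw in tool axes",(sc-t)@R)
E
```

```text
spk in tool [0.0317 0.0009 0.2073 0.0006] [-0.  -0.4 -0.  -0.   0.  -0.   0.4]
board shift (bx,by) [0.0027 0.0003] [ 0.2 -0.2  0. ]
board (np.float64(0.559739389162714), np.float64(0.20930760011346414), 2.1527)
screw in tool axes [ 0.11033587 -0.00057936  0.21484226]
```

Emit:
apply_moves(increments=[0.2, -0.03, 0, 0, 0, 0, 0, 0.4, 0, 0, 0, 0, 0, 0, 0.3, 0, 0.1, 0, 0, 0, 0, 0.1, 0, 0.3, 0, 0, 0, 0, 0, 0, 0.4, 0, 0, 0, 0, 0, 0, 0.4, 0, 0, 0, 0, 0, 0, 0.4, 0, 0, 0, 0, 0, 0, 0.29, 0, 0, 0, 0, 0, 0, 0.1, 0, 0, 0, 0, 0, 0, 0, 0, 0, 0, 0])

```text
clock: 10.2
ee_pos: [0.5948, 0.1542, 0.2976]
tool_rot: [[-0.55, 0.835, 0.0], [0.835, 0.55, 0.0], [0.0, 0.0, -1.0]]
wrist_force: [-0.4, -0.2, -3.0]
grip_width: 0.0229
grasp_force: 59.4
```

```bash
python3 - <<'E'
from h import *
s=sensors.sense();R=s["tool_rot"];t=s["ee_pos"];cp=camera_params("wrist")
sc=pose((.55974,.20931,2.1527),(-5,0,182))[0];d=(sc-t)@R;print(s["clock"],t,"wrist",s["wrist_force"],"screw-entry in tool",d-[.0292,.0009,.1153])
ims=[get_image("wrist")[20:220,200:440],get_image("scene")[140:260,380:520]]
a=[cv2.resize(i,(400,333),interpolation=cv2.INTER_CUBIC) for i in ims]
cv2.imwrite("pics/c3.png",cv2.convertScaleAbs(np.hstack(a)[:,:,::-1],alpha=1.4))
E
```

```text
10.2 [0.59480576 0.1542247  0.29759516] wrist [-0.37049259 -0.17133354 -2.96381472] screw-entry in tool [3.10732535e-02 5.77696667e-05 3.05092204e-04]
```

View pics/c3.png

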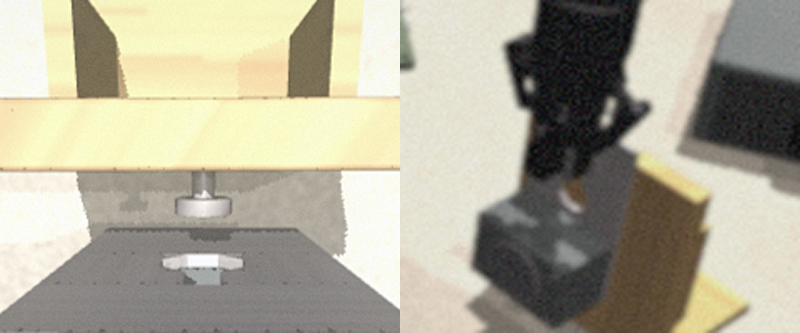

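The crop shows the screw head (203,207) in line with the keyhole (203,262), just in front of it. I advance 31 mm.

Emit:
apply_moves(increments=[0.06, 0, 0, 0, 0, 0, 0, 0.1, 0, 0, 0, 0, 0, 0, 0.1, 0, 0, 0, 0, 0, 0, 0.1, 0, 0, 0, 0, 0, 0, 0.1, 0, 0, 0, 0, 0, 0, 0.1, 0, 0, 0, 0, 0, 0, 0.06, 0, 0, 0, 0, 0, 0, 0, 0, 0, 0, 0, 0, 0, 0, 0, 0, 0, 0, 0, 0, 0, 0, 0, 0, 0, 0, 0])

```text
clock: 11.55
ee_pos: [0.5779, 0.1798, 0.2974]
tool_rot: [[-0.549, 0.836, -0.0], [0.836, 0.549, 0.0], [0.0, -0.0, -1.0]]
wrist_force: [-0.3, 0.1, -3.8]
grip_width: 0.0233
grasp_force: 59.5
```

Emit:
apply_moves(increments=[0, 0, 0.05, 0, 0, 0, 0, 0, 0, 0.08, 0, 0, 0, 0, 0, 0, 0.08, 0, 0, 0, 0, 0, 0, 0.08, 0, 0, 0, 0, 0, 0, 0.08, 0, 0, 0, 0, 0, 0, 0.08, 0, 0, 0, 0, 0, 0, 0.06, 0, 0, 0, 0, 0, 0, 0.04, 0, 0, 0, 0, 0, 0, 0.03, 0, 0, 0, 0, 0, 0, 0, 0, 0, 0, 0])

```text
clock: 12.8
ee_pos: [0.5778, 0.1799, 0.2684]
tool_rot: [[-0.549, 0.836, -0.0], [0.836, 0.549, 0.0], [0.0, -0.0, -1.0]]
wrist_force: [0.1, 0.5, -3.6]
grip_width: 0.0237
grasp_force: 59.5
```

```bash
python3 - <<'E'
from h import *
s=sensors.sense();R=s["tool_rot"];t=s["ee_pos"]
sc=pose((.55974,.20931,2.1527),(-5,0,182))[0];print(t,s["wrist_force"],s["wrist_torque"],(sc-t)@R-[.0292,.0009,.0853])
ims=[get_image("wrist")[20:220,200:440],get_image("scene")[140:260,380:520]]
a=[cv2.resize(i,(400,333),interpolation=cv2.INTER_CUBIC) for i in ims]
cv2.imwrite("pics/c4.png",cv2.convertScaleAbs(np.hstack(a)[:,:,::-1],alpha=1.4))
E
```

```text
[0.5777899  0.17989086 0.26840128] [ 0.13551657  0.51140502 -3.64199036] [-0.0354351   0.04257126  0.02613171] [0.0002886  0.00018794 0.00110444]
```

View pics/c4.png

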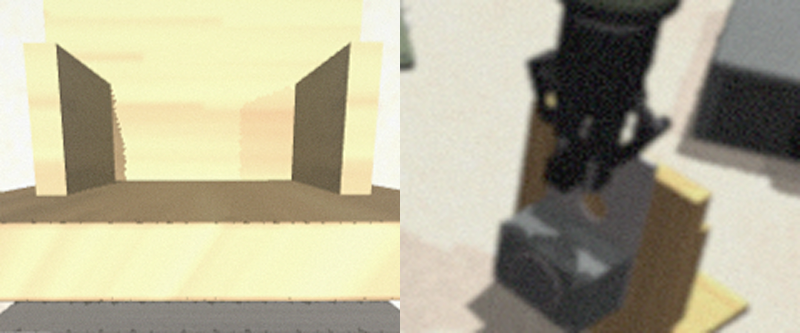

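The crop shows the plate's top right against the board's front edge, with the screw hidden behind the plate top. I lower gently until the force shows contact.

Emit:
apply_moves(increments=[0, 0, 0.01, 0, 0, 0, 0, 0, 0, 0.01, 0, 0, 0, 0, 0, 0, 0.01, 0, 0, 0, 0, 0, 0, 0, 0, 0, 0, 0, 0, 0, 0, 0, 0, 0, 0, 0, 0, 0, 0, 0, 0, 0, 0, 0, 0, 0, 0, 0, 0, 0, 0, 0, 0, 0, 0, 0, 0, 0, 0, 0, 0, 0, 0, 0, 0, 0, 0, 0, 0, 0])

```text
clock: 14.15
ee_pos: [0.5778, 0.1799, 0.2669]
tool_rot: [[-0.549, 0.836, 0.0], [0.836, 0.549, 0.0], [0.0, 0.0, -1.0]]
wrist_force: [-0.8, -0.2, -1.0]
grip_width: 0.0234
grasp_force: 59.6
```

Contact has begun: the load on the wrist fell from 3.7 to 1.0 N. I go down a touch more, then release.

Emit:
apply_moves(increments=[0, 0, 0.01, 0, 0, 0, 0, 0, 0, 0, 0, 0, 0, 0, 0, 0, 0, 0, 0, 0, 0.3, 0, 0, 0, 0, 0, 0, 0.35, 0, 0, 0, 0, 0, 0, 0.4, 0, 0, 0, 0, 0, 0, 0.5, 0, 0, 0, 0, 0, 0, 0.6, 0, 0, 0, 0, 0, 0, 0.6, 0, 0, 0, 0, 0, 0, 0.6, 0, 0, 0, 0, 0, 0, 0.6], force=20)

```text
clock: 15.4
ee_pos: [0.5778, 0.1799, 0.2664]
tool_rot: [[-0.549, 0.836, -0.0], [0.836, 0.549, 0.0], [0.0, 0.0, -1.0]]
wrist_force: [0.2, 0.1, -0.7]
grip_width: 0.0513
grasp_force: 0.0
```

Emit:
apply_moves(increments=[0, 0, -0.1, 0, 0, 0, 0.6, 0, 0, -0.3, 0, 0, 0, 0.6, 0, 0, -0.4, 0, 0, 0, 0.6, 0, 0, -0.4, 0, 0, 0, 0.6, 0, 0, -0.4, 0, 0, 0, 0.6, 0, 0, -0.4, 0, 0, 0, 0.6, 0, 0, -0.3, 0, 0, 0, 0.6, 0, 0, -0.1, 0, 0, 0, 0.6, 0, 0, 0, 0, 0, 0, 0.6, 0, 0, 0, 0, 0, 0, 0.6])

```text
clock: 16.65
ee_pos: [0.5777, 0.1799, 0.386]
tool_rot: [[-0.55, 0.835, -0.001], [0.835, 0.55, -0.0], [0.0, -0.001, -1.0]]
wrist_force: [-0.3, -0.6, -0.3]
grip_width: 0.0513
grasp_force: 0.0
```

```bash
python3 - <<'E'
from h import *
s=sensors.sense();print(s["clock"],s["ee_pos"],s["wrist_force"],s["grip_width"])
cp=camera_params("wrist");q=(.55974,.20931,2.1527)
print("hung top-back corners pred (wrist crop px)",((proj(cp,pose(q,[(0,50,230),(0,-50,230)]))-[140,0])/1.0).round(1))
ims=[get_image("wrist")[0:300,140:500],get_image("scene")[140:260,380:524]]
a=[cv2.resize(i,(400,333),interpolation=cv2.INTER_CUBIC) for i in ims]
cv2.imwrite("pics/c5.png",cv2.convertScaleAbs(np.hstack(a)[:,:,::-1],alpha=1.5))
E
```

```text
16.65 [0.57772297 0.17985767 0.38600636] [-0.34229134 -0.55668202 -0.25900047] 0.05125895599447984
hung top-back corners pred (wrist crop px) [[113.9 162.2]
 [250.  162.1]]
```

View pics/c5.png

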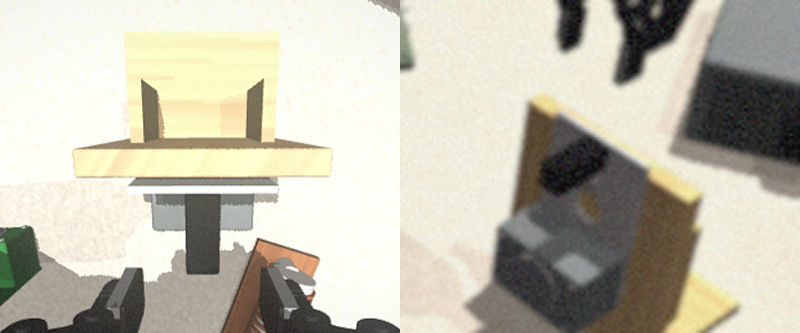

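The last view shows the speaker hanging upright, its plate between board and screw head, and the fingers clear above. The bystanders are not disturbed, so I hand in.

```bash
python3 -c "
from rig import ctrl;print(ctrl.sign_off())"
```

```text
the job is handed in; nothing more can be done
None
```

The grey loudspeaker hangs on the board's screw, upright and released, and the job was handed in at about 17 s of the 48 s; the sign-off returned no verdict.

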